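# Test a rotor arm for balance on the knife edges

### The arm

A 7-joint arm with a two-finger parallel gripper is mounted at the origin on a cart in front of the work surface, level with it; the furniture and walls round the work are solid. World frame = base frame: x ahead of the robot, y to its left, z up, the work surface at z = 0. Lengths are in m, angles in rad, forces in N, time in s.
With the tool pointing down it reaches from about 0.425 to 0.975 m from the base axis. Payload 16.7 kg.
Tool frame: the origin (TCP) lies midway between the tips of the shut fingers; the grasp point (between the pads) lies 19 mm behind it; z points along the fingers, y is the direction in which the jaws open and shut (so a half turn about z gives the same grasp; the last joint's range is limited). The gripper opens to 85 mm and grips with 20 to 120 N. Pads are 22 mm wide; open, the fingers measure 114 mm over their backs; the gripper's body (76 mm by 85 mm) begins 54 mm behind the grasp point. The pads swing forward as they close: fully open they stand 13 mm farther back than shut.
Start: joints at [1.014, 0.426, 0.074, 1.606, -0.034, 1.111, -0.067], TCP at [0.268, -0.62, 0.231] pointing down, gripper open.
Joint ranges: [-2.85, 2.85], [-0.5, 2.14], [-1.23, 1.37], [0.21, 2.46], [-1.02, 4.16], [0.16, 2.05], [-2.73, 2.73]. Speed limits (rad/s): [1.89, 1.89, 2.39, 2.39, 3.01, 3.01, 3.01].

### API

Orientations are given as a unit quaternion [w, x, y, z].
In Python, from workcell import get_obs, capture, hand_in gives the robot as it stands.
- The arm moves only by the shell command python3 -m creep 'ROWS' [FORCE]. ROWS is JSON, a list of rows, each a list of 5 numbers: the opening, from 0 (shut) to 1 (fully open), then the shift along the tool's x, y, z in mm, then the turn about the tool's z in degrees. In form: [[fingers, x, y, z, spin], ...]. A call has 1 to 10 rows; each row is the pose to reach, as a shift and turn from the pose commanded when the call began, along the tool's axes at that moment; what a row does not reach only later rows make up. A row lasts 1/10 s, in which the tool goes at most 50 mm and 8.59 degrees, less where a joint would pass 70% of its speed; a pose out of reach is approached as far as the arm can. A call with a gripper value outside its range is refused whole. The fingers move at their own pace and stop on an object; FORCE is the grip in N (left out, the last holds). Time passes only in rows, so rows that repeat a pose let the fingers close. It gives the time, the measured TCP pose, the force and the opening at its end, in the units of the state.
- get_obs(): the state, without advancing time (a new reading comes with each control period).
- capture(name): name is "side" or "top" or "wrist"; returns a dict with "img" (480x640x3 uint8, red, green, blue), "fx", "fy", "cx", "cy" (pixels), "extrinsics" (4x4, takes a point from camera to world coordinates). Camera axes: x right, y down, z forward; pixel columns grow to the right and rows downward; lengths in m; the calibration is good to about 2 mm. A picture is of the moment at which its call begins. There is no depth.
- hand_in(): hands the job in, once; it reports no verdict.
The state is a dict: "time": time; "q": joint angles; "joint_velocities": joint speeds; "effort": joint torques, N m; "eef_pos": TCP position; "orientation": TCP orientation; "ft_force": force on the tool from outside, world axes, zero at the start; "ft_torque": the same for the moment, N m; "opening": finger opening in m.
Only numpy, scipy, OpenCV 4.12 (cv2) and the standard library are available. Lean on these libraries where they do the work, as an engineer would, in place of code of your own. Each camera call takes 0.05 s, during which the arm holds its last target.

### The job

Of the two steel rotor arms lying on the left, check the right-hand one, next to the stand and tray, for balance: lay it by its middle squarely across the two knife edges of the balancing stand and let go. If it stays level, leave it there on the knife edges; if one end drops, it is off balance, so put it into the reject tray and leave it there. Leave the other arm, the one farthest left, waiting where it is.

Things in the scene. Friction and masses are not known exactly. Their poses are not given: they have to be found in the camera images.
- rotor_1_mid (a point): steel rotor arm, 0.2-0.32 kg: flat bar 190 x 24 x 8 mm (along x), round boss near each end, square hub in the middle 32 (x) x 26 (y) mm, 44 tall from the flat underside. Point: mid-hub, 22 mm above the underside; z up. Grip across the 26 mm. Looks like the other arm; one of the two is about 35 mm off balance. Starts flat along about world x, in either place: right-hand one (y < 0.25 m, to test) or far left (y > 0.3, waiting)
- rotor_2_mid (a point): steel rotor arm, 0.2-0.32 kg: flat bar 190 x 24 x 8 mm (along x), round boss near each end, square hub in the middle 32 (x) x 26 (y) mm, 44 tall from the flat underside. Point: mid-hub, 22 mm above the underside; z up. Grip across the 26 mm. Looks like the other arm; one of the two is about 35 mm off balance. Starts flat along about world x, in either place: right-hand one (y < 0.25 m, to test) or far left (y > 0.3, waiting)
- stand_edges (a point): fixed balancing stand: grey base 216 (x) x 74 x 12 mm, two steel knife edges along y, 54 mm long, 24 mm apart, 42 mm above the bench. Point: midway between the edges, at their height; lay the arm along x, z up. A balanced arm laid within 10 mm of centre stays level, underside at this point; an off-balance one tips about 15 degrees onto a rubber rest (85 mm from the middle, top 22 mm up) and stays there
- tray: reject tray, fixed: open aluminium sheet tray 262 (x) x 152 (y) x 28 mm high outside, walls and floor 4 mm. Origin under the centre of its floor, on the bench; x along its length. Empty at the start
There are look-alikes about, which are no part of the job. What is shaped like the part that bears rotor_2_mid but brown is not meant.

How it is judged:
By the outcome, as a careful person would: the job done as asked, in the order asked, and still so for the second after the job is handed in, with the robot touching nothing.
It also fails if it takes over 58 s, if anything falls off the work surface, if the arm or the gripper's body presses on something with over 40 N, if the wrist force passes 120 N, or if a joint passes its speed limit or range.

## Working session

There is one attempt and no reset: what is moved stays moved. The work goes in short steps, Python scripts to look and compute and a shell command to move; the robot and the scene stay as the last step left them, time stands still between calls to the robot, and variables do not carry over. Pictures are saved under pics/ and viewed, and the job is handed in when it is done.

```bash
mkdir -p pics
cat > h.py <<'E'
import numpy as np,cv2
from workcell import get_obs,capture
def snap(cam,name,crop=None,scale=1):
    c=capture(cam);im=c['img'][:,:,::-1]
    np.savez('pics/'+name+'.npz',img=c['img'],K=[c['fx'],c['fy'],c['cx'],c['cy']],T=c['extrinsics'])
    cv2.imwrite('pics/'+name+'.png',im)
def crop(name,x0,y0,x1,y1,s,out):
    im=np.load('pics/'+name+'.npz')['img'][y0:y1,x0:x1,::-1]
    cv2.imwrite('pics/'+out+'.png',cv2.resize(im,None,fx=s,fy=s,interpolation=cv2.INTER_CUBIC))
def ray(name,u,v,z):
    d=np.load('pics/'+name+'.npz');fx,fy,cx,cy=d['K'];T=d['T']
    r=T[:3,:3]@np.array([(u-cx)/fx,(v-cy)/fy,1]);o=T[:3,3]
    return o+r*(z-o[2])/r[2]
def proj(name,p):
    d=np.load('pics/'+name+'.npz');fx,fy,cx,cy=d['K'];T=d['T']
    q=T[:3,:3].T@(np.array(p)-T[:3,3]);return fx*q[0]/q[2]+cx,fy*q[1]/q[2]+cy
E
python3 - <<'E'
from h import *
snap('top','t0');snap('side','s0')
o=get_obs();print(o)
E
```

```text
{'time': 0.1, 'q': array([ 1.01348309,  0.42666136,  0.07387298,  1.60654971, -0.0340735 ,
        1.11081252, -0.06709755]), 'joint_velocities': array([-7.77630342e-04,  1.25383386e-03, -2.60045535e-03, -1.57857149e-03,
        2.15983653e-05, -8.16781831e-05, -6.83278841e-05]), 'effort': array([ 6.94121249e-03, -9.51541185e+01,  3.77124265e+00, -4.64413691e+01,
        1.97521190e-02,  6.46782835e-03,  6.34425214e-05]), 'eef_pos': array([ 0.26751452, -0.61931764,  0.23068368]), 'orientation': array([-5.59438876e-04,  9.79286432e-01,  2.02478991e-01, -1.73641446e-04]), 'ft_force': array([-0.54492876, -0.32940516, -0.58138439]), 'ft_torque': array([ 0.05213936,  0.0147469 , -0.03192273]), 'opening': 0.08535325535823082}
```

View pics/t0.png

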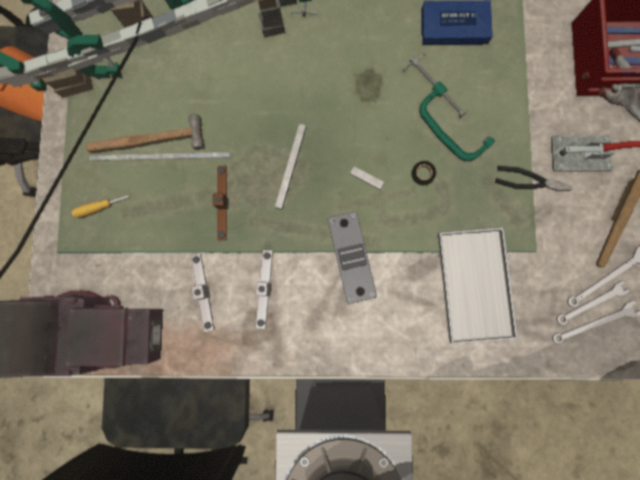

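View pics/s0.png

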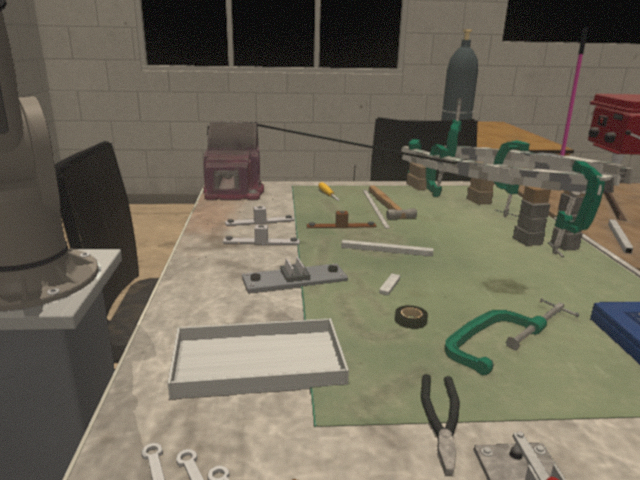

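The top view shows these candidates: a steel arm at (264,289), a steel arm at (203,292) that is the far-left waiting one, and a brown look-alike at (221,202). There are also plain bars at (290,165) and (367,178). The stand is at (352,258) and the tray at (477,285). I choose (264,289).

Run:
```python
from h import *
crop('t0',180,200,390,340,3.8,'c0')
for n,u,v,z in [('hub',262,289,.044),('far hub',199,292,.044),('end1',266,252,.008),('end2',261,326,.008),('stand',352,258,.042),('st1',343,222,.012),('st2',361,293,.012),('trTL',440,233,.028),('trTR',503,229,.028),('trBR',514,336,.028),('trBL',450,341,.028)]:
    print(n,ray('t0',u,v,z).round(4))
```

```text
hub [0.4827 0.1876 0.044 ]
far hub [0.4755 0.3359 0.044 ]
end1 [0.573  0.1852 0.008 ]
end2 [0.3948 0.1942 0.008 ]
stand [ 0.5556 -0.0236  0.042 ]
st1 [ 0.6462 -0.0033  0.012 ]
st2 [ 0.4737 -0.0458  0.012 ]
trTL [ 0.6165 -0.2348  0.028 ]
trTR [ 0.6259 -0.3847  0.028 ]
trBR [ 0.375  -0.3987  0.028 ]
trBL [ 0.3631 -0.2506  0.028 ]
```

View pics/c0.png

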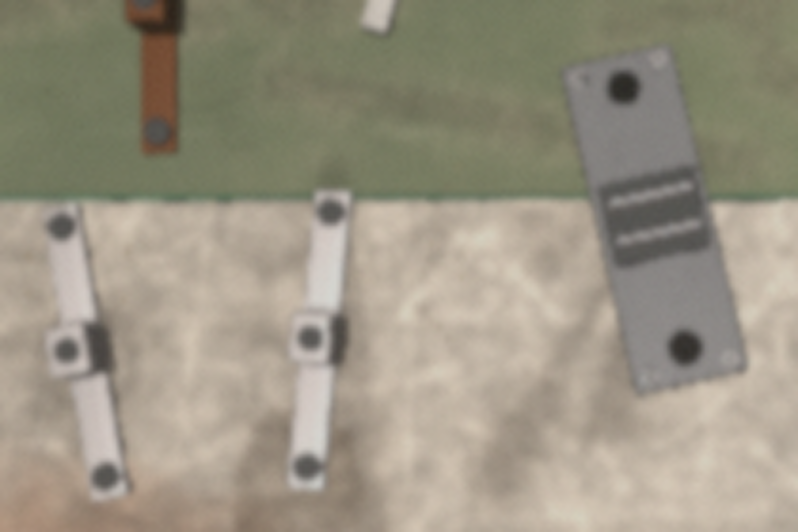

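Crop confirms: the target is grey steel with its hub at crop (311,338), and the brown one is excluded. Stand edges run (612,202)-(690,185) and (618,241)-(700,222) in the crop.

Run:
```python
from h import *
f=lambda u,v,z:ray('t0',180+(u+.5)/3.8-.5,200+(v+.5)/3.8-.5,z)
h=f(311,338,.044);a=f(331,211,.012);b=f(307,467,.012);print(h,a,b,(a+b)/2,np.degrees(np.arctan2(*(a-b)[[1,0]])))
E=[f(612,202,.042),f(690,185,.042),f(618,241,.042),f(700,222,.042)]
print(np.array(E),np.mean(E,0));
a=f(623,88,.022);b=f(685,348,.022);print(a,b,(a+b)/2,np.degrees(np.arctan2(*(a-b)[[1,0]])))
from scipy.spatial.transform import Rotation as R
o=get_obs();w,x,y,z=o['orientation'];M=R.from_quat([x,y,z,w]).as_matrix();print(M.round(3))
```

```text
[0.48368253 0.18883425 0.044     ] [0.56495086 0.18261321 0.012     ] [0.40323735 0.19510631 0.012     ] [0.48409411 0.18885976 0.012     ] -4.417581164680488
[[ 0.56791148  0.00303483  0.042     ]
 [ 0.5784792  -0.04543498  0.042     ]
 [ 0.54365886 -0.00060993  0.042     ]
 [ 0.55543453 -0.05143165  0.042     ]] [ 0.56137102 -0.02361043  0.042     ]
[ 0.64269567 -0.00445993  0.022     ] [ 0.47794188 -0.04264615  0.022     ] [ 0.56031878 -0.02355304  0.022     ] 13.04945375827419
[[ 0.918  0.397 -0.001]
 [ 0.397 -0.918  0.001]
 [-0.    -0.001 -1.   ]]
```

```bash
python3 -m creep '[[1,20,-15,0,2],[1,55,-42,0,5],[1,92,-71,0,8],[1,130,-100,0,12],[1,170,-130,0,15],[1,210,-162,0,18],[1,250,-193,0,21],[1,290,-224,0,24],[1,330,-255,0,26],[1,370,-286,0,28]]'
```

```text
time: 1.1
eef_pos: [0.4926, -0.2116, 0.2313]
orientation: [-0.0, 0.999, -0.041, -0.0]
ft_force: [1.4, -1.0, 0.5]
opening: 0.0853
```

```bash
python3 -m creep '[[1,-4,-40,0,0],[1,-8,-80,0,0],[1,-13,-120,0,0],[1,-17,-160,0,0],[1,-21,-200,0,0],[1,-25,-240,0,0],[1,-30,-280,0,0],[1,-34,-320,0,0],[1,-38,-360,0,0],[1,-42,-397,0,0]]' && python3 -m creep '[[0.7,0,0,0,0],[0.7,0,0,0,0]]'
python3 - <<'E'
from h import *
snap('wrist','w1')
E
```

```text
time: 2.1
eef_pos: [0.482, 0.1873, 0.2313]
orientation: [-0.0, 0.999, -0.04, -0.0]
ft_force: [-0.2, -0.2, 0.1]
opening: 0.0854
time: 2.3
eef_pos: [0.482, 0.1861, 0.231]
orientation: [0.0, 0.999, -0.04, -0.0]
ft_force: [0.2, -0.7, -0.3]
opening: 0.0599
```

View pics/w1.png

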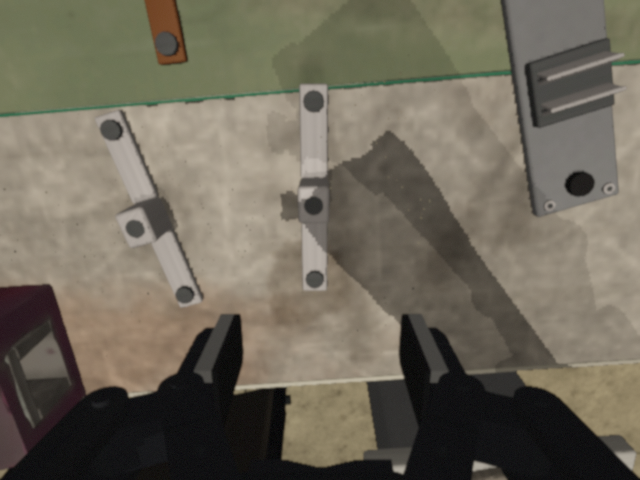

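The wrist view shows the target upright at column 314, with its hub at (314,206) and bosses at (314,101) and (315,279). The stand's edges are at (538,78)-(622,54) and (544,111)-(622,88).

Run:
```python
from h import *
f=lambda u,v,z:ray('w1',u,v,z)
h=f(314,206,.044);a=f(314,101,.010);b=f(315,279,.010);print(h,(a+b)/2,np.linalg.norm(a-b),np.degrees(np.arctan2(*(a-b)[[1,0]])))
for p in [(538,78),(544,111)]:print(f(*p,.042))
print(f(580,184,.022))
```

```text
[0.48498835 0.19192932 0.044     ] [0.48535449 0.19192513 0.01      ] 0.1621127708734637 -4.455289249003483
[0.56926362 0.01681585 0.042     ]
[0.54515834 0.01000253 0.042     ]
[ 0.48096638 -0.03714235  0.022     ]
```

```bash
python3 -m creep '[[0.7,1,-2,30,0],[0.7,1,-2,65,0],[0.7,1,-2,100,0],[0.7,1,-2,135,0],[0.7,1,-2,165,0],[0.7,1,-2,185,0],[0.7,1,-2,200,0],[0.7,1,-2,212,0],[0.7,1,-2,219,0],[0.7,1,-2,219,0]]' 60
```

```text
time: 3.35
eef_pos: [0.4834, 0.1868, 0.0118]
orientation: [0.0, 0.999, -0.041, -0.0]
ft_force: [0.1, -0.2, 0.5]
opening: 0.0598
```

```bash
python3 -m creep '[[0.7,1,-3,0,0],[0.5,1,-3,0,0],[0.4,1,-3,0,0],[0.3,1,-3,0,0],[0.25,1,-3,0,0],[0.15,1,-3,0,0],[0.1,1,-3,0,0],[0.1,1,-3,0,0]]' 60
```

```text
time: 4.15
eef_pos: [0.4852, 0.1906, 0.013]
orientation: [-0.0, 0.999, -0.04, 0.0]
ft_force: [-1.5, -0.2, 8.6]
opening: 0.025
```

```bash
python3 -m creep '[[0.1,0,0,-6,0],[0.1,0,0,-20,0],[0.1,0,0,-40,0],[0.1,0,0,-65,0],[0.1,0,0,-90,0],[0.1,0,0,-110,0],[0.1,0,0,-120,0],[0.1,0,0,-120,0],[0.1,0,0,-120,0]]' 60
python3 - <<'E'
from h import *
snap('wrist','w2');snap('side','s2')
E
```

```text
time: 5.05
eef_pos: [0.4845, 0.1901, 0.132]
orientation: [0.0, 0.999, -0.041, -0.0]
ft_force: [0.5, -0.7, -3.0]
opening: 0.0251
```

View pics/w2.png

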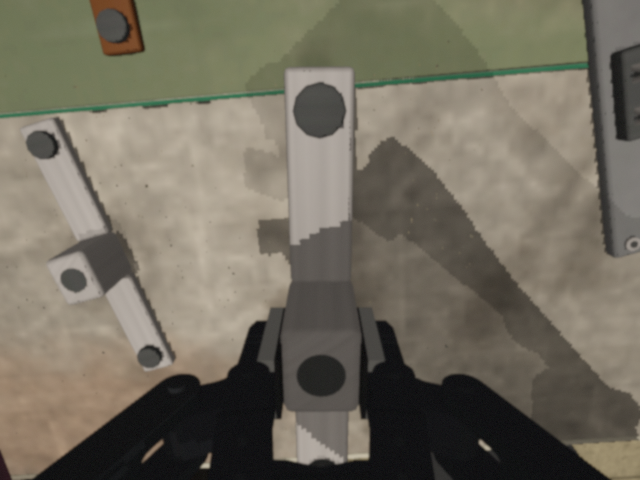

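View pics/s2.png

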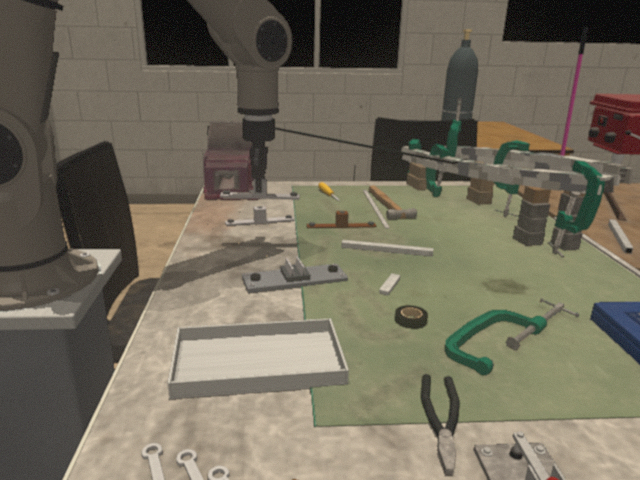

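The arm is held level and clear of the bench, with the hub between the pads at (321,375). I'll compute the hub's offset from the TCP and the shift to the stand.

Run:
```python
from h import *
p=get_obs()['eef_pos'];print(p)
for z in(.162,.166):print(ray('w2',321,375,z)-p)
a=np.array(ray('w2',320,110,.129));print(a)
th=np.radians(-4.65);tx=np.array([np.cos(th),np.sin(th)]);ty=np.array([np.sin(th),-np.cos(th)])
print('boss dist along tool x',(a[:2]-p[:2])@tx,(a[:2]-p[:2])@ty)
d=np.array([.561,-.0225])-p[:2];print(d@tx*1e3,d@ty*1e3)
```

```text
[0.48418721 0.19011563 0.13136507]
[0.00078453 0.00055033 0.03063493]
[0.00378261 0.00031467 0.03463493]
[0.56572362 0.18449565 0.129     ]
boss dist along tool x 0.0817236315874944 -0.0010085732718704862
93.796440102823 205.6886900600999
```

```bash
python3 -m creep '[[0.1,5,10,0,-1],[0.1,15,32,0,-3],[0.1,27,58,0,-5],[0.1,39,86,0,-8],[0.1,51,112,0,-10],[0.1,63,138,0,-12],[0.1,74,162,0,-14],[0.1,84,184,0,-16],[0.1,91,199,0,-17.5],[0.1,94,206,0,-17.7]]' 60;  python3 -m creep '[[0.1,0,0,0,0],[0.1,0,0,0,0]]'
python3 - <<'E'
from h import *
snap('wrist','w3');snap('top','t3');crop('t3',280,180,420,320,4,'c3')
E
```

```text
time: 6.15
eef_pos: [0.5617, -0.0242, 0.1312]
orientation: [-0.0, 0.994, 0.113, -0.001]
ft_force: [0.7, 0.3, -1.7]
opening: 0.0253
time: 6.35
eef_pos: [0.5614, -0.0216, 0.1319]
orientation: [-0.0, 0.994, 0.114, -0.0]
ft_force: [-0.5, -0.1, -2.5]
opening: 0.025
```

View pics/w3.png

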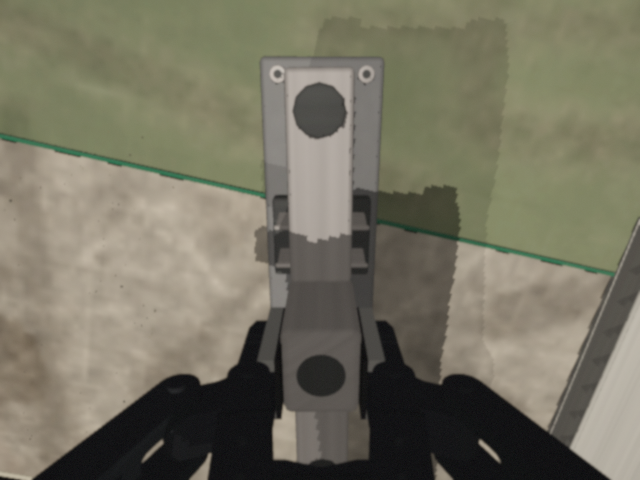

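View pics/c3.png

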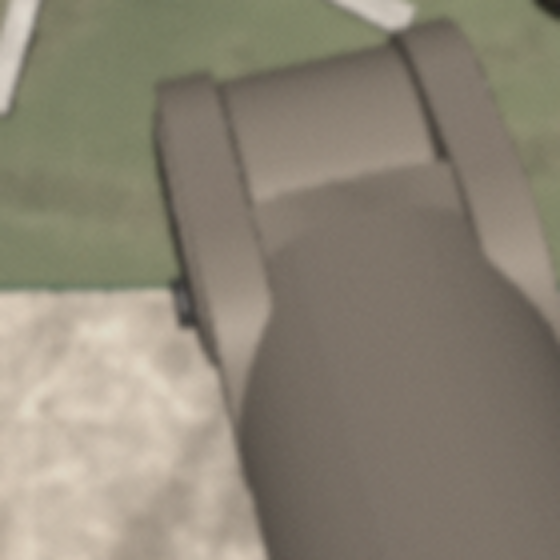

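In the wrist view the stand is square under the arm. Its screws are at (278,74) and (367,74), the knife edges are rows near (321,214) and (321,265), and the boss is at (320,110).

Run:
```python
from h import *
crop('w3',255,180,390,300,5,'c3w')
p=get_obs()['eef_pos']
th=2*np.arctan2(.1135,.994);print(np.degrees(th));tx=np.array([np.cos(th),np.sin(th)]);ty=np.array([np.sin(th),-np.cos(th)])
g=lambda u,v,z:(lambda d:(round(d@tx*1e3,1),round(d@ty*1e3,1)))((ray('w3',u,v,z)-p)[:2])
print('edges',g(321,214,.042),g(321,265,.042),'base end',g(322,58,.012),'screws',g(278,74,.012),g(367,74,.012),'boss',g(320,110,.130),'hub',g(321,375,.164),'armend',g(319,69,.128))
```

```text
13.028223681066976
edges (np.float64(22.0), np.float64(-0.4)) (np.float64(-10.1), np.float64(-0.3)) base end (np.float64(107.8), np.float64(0.0)) screws (np.float64(99.1), np.float64(-25.9)) (np.float64(99.2), np.float64(26.6)) boss (np.float64(81.5), np.float64(-0.8)) hub (np.float64(2.0), np.float64(-0.4)) armend (np.float64(94.2), np.float64(-1.2))
```

View pics/c3w.png

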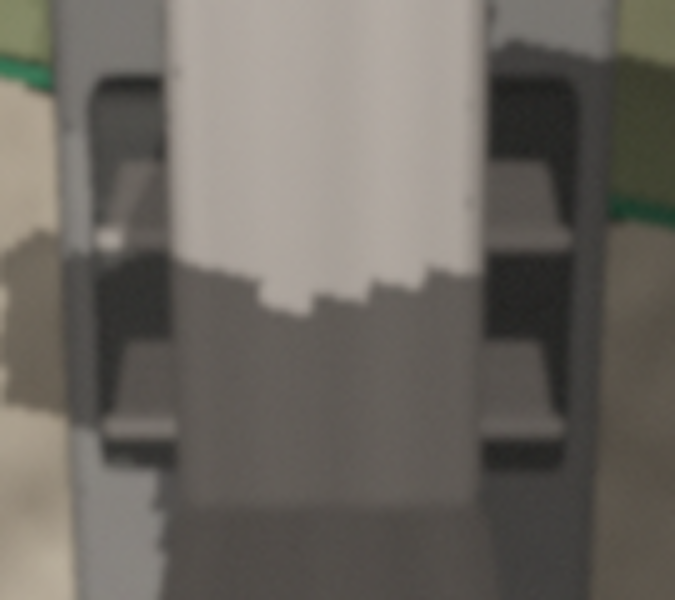

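The bar and stand are centred to about 1 mm. Lowering.

```bash
python3 -m creep '[[0.1,1,0,8,0],[0.1,1,0,24,0],[0.1,1,0,40,0],[0.1,1,0,54,0],[0.1,1,0,64,0],[0.1,1,0,70,0],[0.1,1,0,73,0],[0.1,1,0,74,0],[0.1,1,0,74,0],[0.1,1,0,74,0]]' 60
```

```text
time: 7.45
eef_pos: [0.5631, -0.0224, 0.0588]
orientation: [0.0, 0.994, 0.114, 0.0]
ft_force: [0.1, -0.1, -2.3]
opening: 0.0253
```

```bash
python3 -m creep '[[0.1,0,0,1,0],[0.1,0,0,2,0],[0.1,0,0,2,0],[0.1,0,0,2,0]]' 60;python3 -m creep '[[0.1,0,0,1,0],[0.1,0,0,1,0],[0.1,0,0,1,0]]' 60
```

```text
time: 7.85
eef_pos: [0.5628, -0.0223, 0.0564]
orientation: [-0.0, 0.994, 0.114, 0.0]
ft_force: [-0.4, -0.9, -1.9]
opening: 0.0253
time: 8.15
eef_pos: [0.5628, -0.0223, 0.0553]
orientation: [-0.0, 0.994, 0.114, -0.0]
ft_force: [-0.4, -0.4, -3.3]
opening: 0.0253
```

```bash
python3 -m creep '[[0.1,0,0,0.7,0],[0.1,0,0,0.7,0],[0.1,0,0,0.7,0]]' 20;python3 -m creep '[[0.1,0,0,0.5,0],[0.1,0,0,0.5,0],[0.1,0,0,0.5,0]]' 20
```

```text
time: 8.45
eef_pos: [0.5629, -0.0223, 0.0549]
orientation: [0.0, 0.994, 0.114, 0.0]
ft_force: [-2.1, -0.7, 4.4]
opening: 0.025
time: 8.75
eef_pos: [0.563, -0.0223, 0.0548]
orientation: [0.0, 0.994, 0.114, 0.0]
ft_force: [-5.3, -0.3, 14.6]
opening: 0.0253
```

```bash
python3 -m creep '[[0.1,0,0,-1,0],[0.1,0,0,-1,0],[0.32,0,0,-1,0],[0.4,0,0,-1,0],[0.5,0,0,-1,0],[0.6,0,0,-1,0],[0.6,0,0,-1,0],[0.6,0,0,-1,0],[0.6,0,0,-1,0]]' 20;python3 - <<'E'
from h import *
snap('wrist','w4');snap('side','s4');crop('s4',180,180,400,340,3.5,'c4')
E
```

```text
time: 9.65
eef_pos: [0.5628, -0.0223, 0.0552]
orientation: [-0.0, 0.994, 0.114, 0.0]
ft_force: [-1.0, -0.4, -0.2]
opening: 0.0514
```

View pics/w4.png

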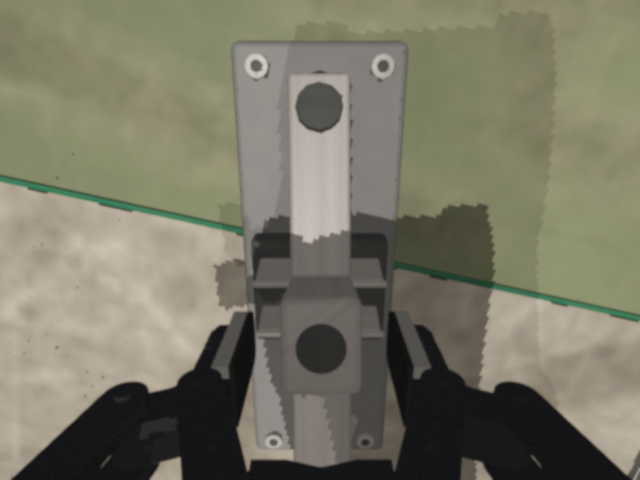

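View pics/c4.png

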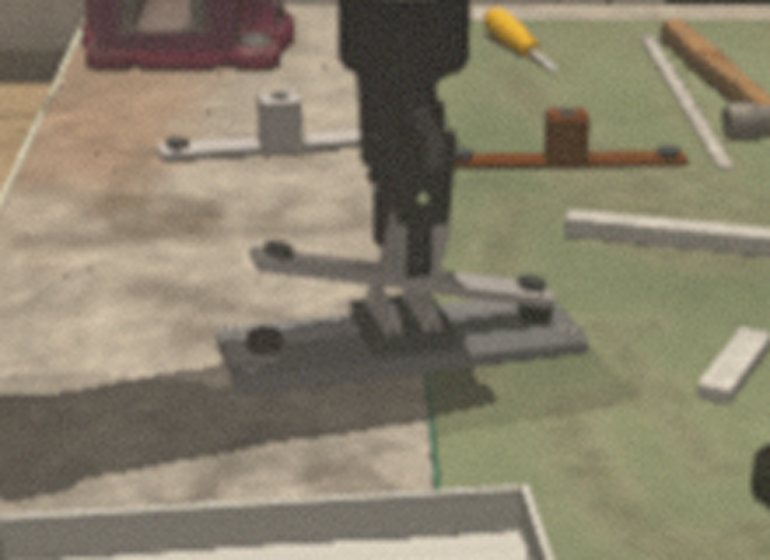

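The side crop shows the arm tipped. Its +x end, at crop (535,290), rests on the rubber rest, the near end is raised, and the open fingers stand clear of the hub. The wrist view agrees: hub at (321,348), with pads off at 250 and 390. I'll wait about a second to confirm that it stays.

```bash
python3 -m creep '[[0.6,0,0,0,0],[0.6,0,0,0,0],[0.6,0,0,0,0],[0.6,0,0,0,0],[0.6,0,0,0,0],[0.6,0,0,0,0],[0.6,0,0,0,0],[0.6,0,0,0,0]]' 60;python3 - <<'E'
from h import *
snap('side','s5');snap('wrist','w5');a=np.load('pics/s4.npz')['img'].astype(int);b=np.load('pics/s5.npz')['img'].astype(int)
print(abs(a-b)[220:300,230:350].mean(),abs(a-b).mean())
p=get_obs()['eef_pos'];th=np.radians(13.05);tx=np.array([np.cos(th),np.sin(th)])
for z in(.086,.089):print((ray('w5',321,348,z)-p)[:2]@tx)
E
```

```text
time: 10.55
eef_pos: [0.5628, -0.0223, 0.0552]
orientation: [-0.0, 0.994, 0.114, 0.0]
ft_force: [-0.1, 0.2, -0.3]
opening: 0.0512
2.700902777777778 2.98923828125
0.011356230522418765
0.01333781361377257
```

It is stable and off balance, so it goes to the reject tray. I'll regrip at mid-hub, which the tilt moved about 6 mm toward +x.

```bash
python3 -m creep '[[0.6,3,0,1,0],[0.6,6,0,2,0],[0.5,6,0,2,0],[0.4,6,0,2,0],[0.3,6,0,2,0],[0.2,6,0,2,0],[0.1,6,0,2,0],[0.1,6,0,2,0],[0.1,6,0,2,0]]' 80; python3 -m creep '[[0.1,0,0,-5,0],[0.1,0,0,-20,0],[0.1,0,0,-40,0],[0.1,0,0,-60,0],[0.1,0,0,-80,0],[0.1,0,0,-90,0],[0.1,0,0,-90,0],[0.1,0,0,-90,0]]' 80;python3 - <<'E'
from h import *
snap('wrist','w6');snap('side','s6');crop('s6',180,100,400,340,2.5,'c6')
E
```

```text
time: 11.55
eef_pos: [0.5686, -0.0209, 0.0532]
orientation: [-0.0, 0.994, 0.114, -0.0]
ft_force: [-1.0, 0.3, 2.8]
opening: 0.0252
time: 12.35
eef_pos: [0.5684, -0.0211, 0.1429]
orientation: [0.0, 0.994, 0.114, -0.0]
ft_force: [-0.5, -0.3, -2.0]
opening: 0.025
```

View pics/c6.png

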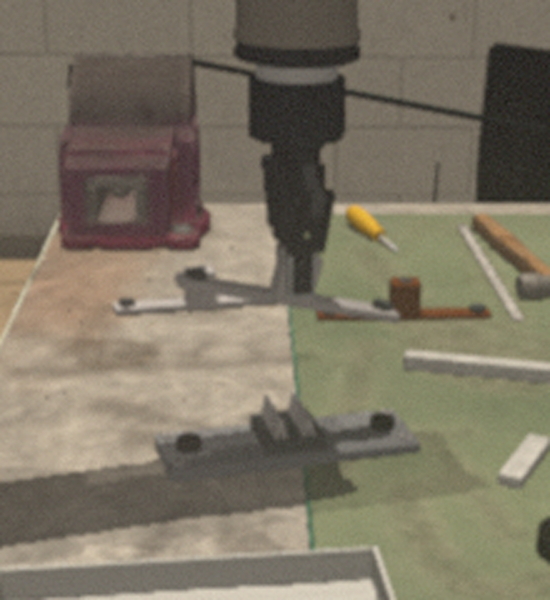

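View pics/w6.png

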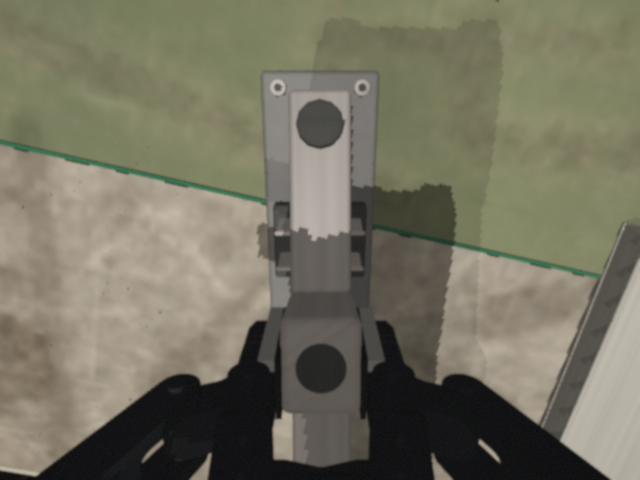

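Held tilted 15°, clear of the stand. The tray centre is about (0.495, -0.317) with yaw 3.4°, so the shift is x -138, y +272, spin +9.6.

```bash
python3 -m creep '[[0.1,-7,14,0,1],[0.1,-20,40,0,2],[0.1,-36,72,0,3],[0.1,-53,104,0,4],[0.1,-70,138,0,5],[0.1,-87,172,0,6],[0.1,-104,205,0,7],[0.1,-119,235,0,8],[0.1,-131,259,0,9],[0.1,-138,272,0,9.6]]' 80;python3 -m creep '[[0.1,0,0,0,0],[0.1,0,0,0,0],[0.1,0,0,0,0]]' 80
python3 - <<'E'
from h import *
snap('wrist','w7');snap('side','s7')
E
```

```text
time: 13.45
eef_pos: [0.4939, -0.3201, 0.1424]
orientation: [0.0, 1.0, 0.028, -0.001]
ft_force: [0.3, 0.7, -3.2]
opening: 0.0251
time: 13.75
eef_pos: [0.4962, -0.3157, 0.143]
orientation: [-0.0, 1.0, 0.031, -0.0]
ft_force: [-0.1, 0.1, -2.4]
opening: 0.0253
```

View pics/w7.png

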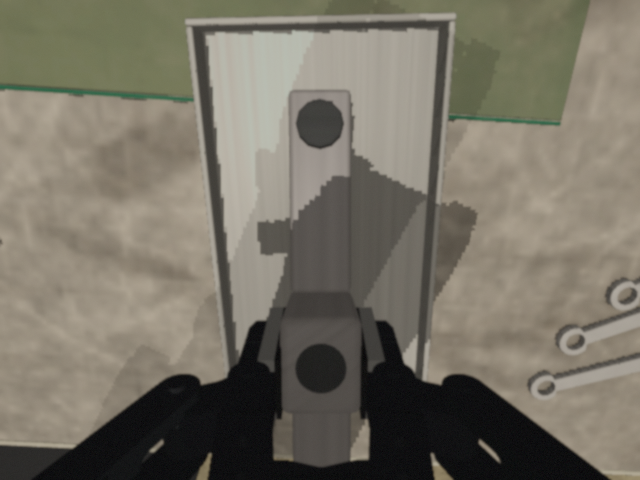

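View pics/s7.png

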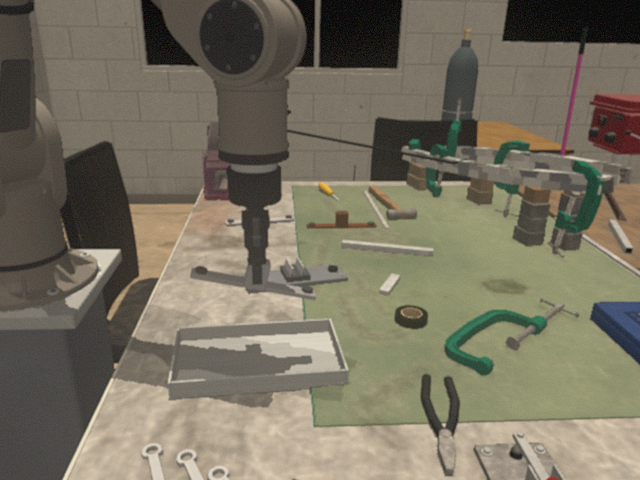

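```bash
python3 - <<'E'
from h import *
p=get_obs()['eef_pos'];print(ray('w7',321,17,.028)-p)
E
python3 -m creep '[[0.1,0,0,10,0],[0.1,0,0,28,0],[0.1,0,0,48,0],[0.1,0,0,66,0],[0.1,0,0,80,0],[0.1,0,0,90,0],[0.1,0,0,97,0],[0.1,0,0,101,0],[0.1,0,0,101,0],[0.1,0,0,101,0]]' 80
```

```text
[ 0.12802054  0.0088946  -0.11509682]
time: 14.85
eef_pos: [0.496, -0.3173, 0.0426]
orientation: [0.0, 1.0, 0.03, 0.0]
ft_force: [0.1, 0.5, -2.2]
opening: 0.0257
```

Now I'll lower it with the lightest grip so the arm swivels level in the pads as its low end meets the floor.

```bash
python3 -m creep '[[0.1,0,0,2,0],[0.1,0,0,4,0],[0.1,0,0,6,0],[0.1,0,0,8,0],[0.1,0,0,8,0]]' 20; python3 -m creep '[[0.1,0,0,1,0],[0.1,0,0,2,0],[0.1,0,0,3,0],[0.1,0,0,4,0],[0.1,0,0,4,0]]' 20
```

```text
time: 15.35
eef_pos: [0.4957, -0.3173, 0.0342]
orientation: [0.0, 1.0, 0.03, 0.0]
ft_force: [-3.1, 1.2, 4.3]
opening: 0.0252
time: 15.85
eef_pos: [0.4956, -0.3176, 0.0305]
orientation: [0.0, 1.0, 0.03, 0.0]
ft_force: [-5.1, 0.2, 6.9]
opening: 0.025
```

Swivelling works with a small force (7 N).

```bash
python3 -m creep '[[0.1,0,0,1,0],[0.1,0,0,2,0],[0.1,0,0,3,0],[0.1,0,0,4,0],[0.1,0,0,5,0],[0.1,0,0,6,0]]' 20; python3 -m creep '[[0.1,0,0,1,0],[0.1,0,0,2,0],[0.1,0,0,3,0],[0.1,0,0,4,0],[0.1,0,0,5,0],[0.1,0,0,6,0]]' 20; python3 -m creep '[[0.1,0,0,1,0],[0.1,0,0,1.5,0],[0.1,0,0,1.5,0]]' 20
```

```text
time: 16.45
eef_pos: [0.4956, -0.3177, 0.0246]
orientation: [0.0, 1.0, 0.03, 0.0]
ft_force: [-3.5, 0.6, 6.6]
opening: 0.025
time: 17.05
eef_pos: [0.4956, -0.3177, 0.0185]
orientation: [0.0, 1.0, 0.03, 0.0]
ft_force: [-4.7, 0.5, 7.2]
opening: 0.0253
time: 17.35
eef_pos: [0.4955, -0.3177, 0.0169]
orientation: [0.0, 1.0, 0.03, 0.0]
ft_force: [-4.0, -1.6, 4.7]
opening: 0.0253
```

Nearly flat. Release, then retreat straight up.

```bash
python3 -m creep '[[0.25,0,0,0,0],[0.35,0,0,0,0],[0.5,0,0,0,0],[0.6,0,0,0,0],[0.6,0,0,0,0],[0.6,0,0,0,0],[0.6,0,0,0,0]]' 20; python3 -m creep '[[0.6,0,0,-10,0],[0.6,0,0,-30,0],[0.6,0,0,-60,0],[0.6,0,0,-95,0],[0.6,0,0,-130,0],[0.6,0,0,-165,0],[0.6,0,0,-190,0],[0.6,0,0,-200,0],[0.6,0,0,-200,0],[0.6,0,0,-200,0]]';python3 - <<'E'
from h import *
snap('wrist','w8');snap('side','s8')
E
```

```text
time: 18.05
eef_pos: [0.4957, -0.3171, 0.0166]
orientation: [-0.0, 1.0, 0.03, -0.0]
ft_force: [0.2, -0.9, 0.5]
opening: 0.0512
time: 19.05
eef_pos: [0.4952, -0.3169, 0.2158]
orientation: [-0.0, 1.0, 0.03, -0.0]
ft_force: [1.2, -0.2, 0.1]
opening: 0.0513
```

View pics/w8.png

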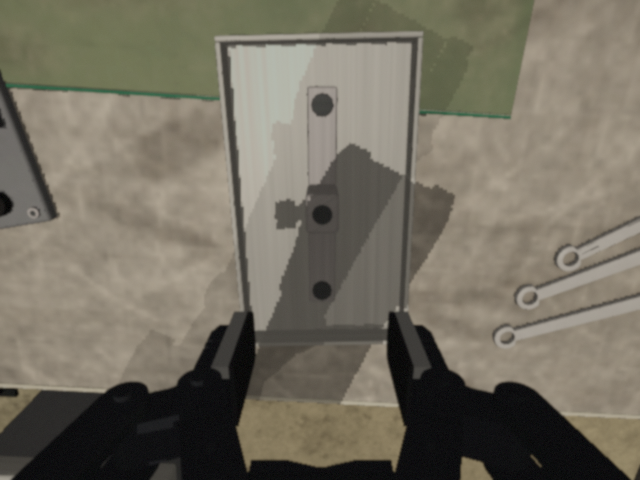

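View pics/s8.png

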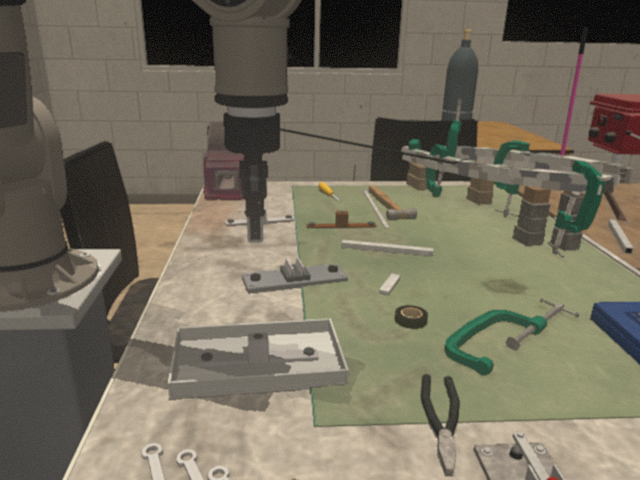

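The rotor arm lies flat in the tray with its hub at wrist (322,215). The stand is empty, the far-left arm is undisturbed at side (260,218), and the gripper is clear.

```bash
python3 -c "
from workcell import hand_in
print(hand_in())"
```

```text
the job is handed in; nothing more can be done
None
```

I laid the right-hand steel rotor arm by its hub across the two knife edges, centred to about 1 mm, and let go. Its far end dropped onto the rubber rest and stayed there for about a second with the fingers clear, so it is off balance. I picked it up again, lowered it flat into the reject tray, released it and withdrew, then handed the job in at about 19 s.

The last wrist and side pictures show the arm lying flat and centred in the tray, the stand empty, the far-left arm undisturbed and the gripper about 0.2 m up touching nothing. The highest force reported at the end of any move was about 15 N, when the arm first touched the stand.

One disagreement: the top and wrist cameras first differed by about 3 mm on the rotor arm and 5 mm or more on the stand. I settled it with a close wrist view directly over the stand.

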